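# Find the display slot that still grips, with a feeler blade

### The arm

A 6-joint arm with a two-finger parallel gripper is mounted at the origin on the work surface. World frame = base frame: x ahead of the robot, y to its left, z up, the work surface at z = 0. Lengths are in mm, angles in rad, forces in N, time in s.
With the tool pointing down it reaches from about 275 to 1000 mm from the base axis. Payload 8.4 kg.
Tool frame: the origin (TCP) lies at the very end of the fingers, on their centre line; the grasp point (between the pads) lies 19 mm behind it; z points along the fingers, y is the direction in which the jaws open and shut (so a half turn about z gives the same grasp; the last joint's range is limited). The gripper opens to 85 mm and grips with 20 to 120 N. Pads are 22 mm wide; open, the fingers measure 114 mm over their backs; the gripper's body (76 mm by 85 mm) begins 54 mm behind the grasp point. The pads swing forward as they close: fully open they stand 13 mm farther back than shut.
Start: joints at [1.146, 0.353, 1.633, -0, 1.155, -0.002], TCP at [256.446, 569.968, 231.281] pointing down, gripper open.
Joint ranges: [-2.63, 2.63], [-0.92, 2.1], [0.06, 2.66], [-1.3, 4.44], [0, 2.69], [-3.02, 3.02]. Speed limits (rad/s): [2.22, 2.22, 2.79, 3.14, 3.14, 3.14].

### API

Orientations are given as [roll, pitch, yaw] about the fixed x, y, z axes, in that order (R = Rz(yaw) Ry(pitch) Rx(roll)).
In Python, from rig import sense, grab_frame, get_calibration, sign_off, boxes_of, trace gives the robot as it stands.
- The arm moves only by the tool servo_tool, never from a script. Its argument "rows" is a list of rows, each a list of 3 entries, a list of its own where there are three numbers: the finger opening in mm, from 0 to 85.4, then the shift along the tool's x, y, z in mm, then the turn, a rotation vector about the tool's x, y, z in degrees. A call has 1 to 8 rows; each row shifts and turns the commanded pose from where the row before left it, along the tool's axes as they then stand; what a row does not reach is not made up. A row lasts 1/8 s, in which the tool goes at most 62.5 mm and 10.7 degrees, less where a joint would pass 70% of its speed; a pose out of reach is approached as far as the arm can. A call is refused whole if a number of a shift passes 62.5 or a number of a turn 10.7, either way. A call with a gripper value outside its range is refused whole. The fingers move at their own pace and stop on an object; "force" is the grip in N (left out, the last holds). Time passes only in rows, so rows that do not move let the fingers close. It gives the time, the measured TCP pose, the force and the opening at its end, in the units of the state.
- sense(): the state, without advancing time (a new reading comes with each control period).
- grab_frame(name): name is "side" or "top" or "wrist"; returns the picture (384x512x3 uint8, blue, green, red); there is no depth.
- get_calibration(name): a dict with "intrinsics" (3x3 intrinsics, pixels), "world_to_cam" (4x4, takes a point from world to camera coordinates). Camera axes: x right, y down, z forward; pixel columns grow to the right and rows downward; lengths in mm; the calibration is good to about 2 mm. The wrist camera is an equidistant fisheye: a pixel r from the principal point sees the ray r / f radians off the axis. A picture is of the moment at which its call begins: read the wrist's pose just before it. get_calibration takes no time and is no camera call; for the wrist camera it gives the pose at the moment of the call.
- sign_off(): hands the job in, once; it reports no verdict.
Trained networks look in the newest picture that a camera, given by its name, has taken for a name from the list of things; names that differ only in an ending like _2 or _b are one class to them, and where a whole thing is asked for, a point or a joint stands for the part that bears it (a point fixed in the world has none). Each returns a list of dicts, best first, with "conf" (0 to 1); they miss things now and then, are a little off and sometimes report something else, mostly with a low value. They report only what shows in the picture. A call takes as long as a camera call. They do not tell look-alikes from the thing itself.
- boxes_of(camera, thing): "centre" ([x, y, z] in mm, in the coordinates of the camera as it stood for that picture, good to about 4 mm: the middle of the surface that is visible of it).
- trace(camera, thing): "mask" (384x512 bool, what is visible of it).
The state is a dict: "clock": time; "qpos": joint angles; "qvel": joint speeds; "joint_efforts": joint torques, N m; "eef_pos": TCP position; "tcp_rot": TCP orientation; "contact_force": force on the tool from outside, world axes, zero at the start; "wrist_torque": the same for the moment, N m; "opening": opening from 0.0 (shut) to 1.0 (fully open).
Only numpy, scipy, OpenCV 4.12 (cv2) and the standard library are available. Lean on these libraries where they do the work, as an engineer would, in place of code of your own. Each camera call takes 0.05 s, during which the arm holds its last target. There are 200 camera calls.

### The job

Check the four slots of the red display rack with the yellow-handled feeler gauge that stands in the wooden holder: two have worn clips and let the blade hang loose, one is jammed and stops it, and only one still has a good spring clip. Try the blade in each slot in turn, from the robot's right to its left, going in until it drags or stops, or to its red line if it meets nothing, and never force it or let it drop to the bottom. Then leave the gauge standing by itself in the slot that gripped it with a springy drag, the red line on its blade level with the rack's top, with the dishes, the jar and the mug left where they are.

Things in the scene. Friction and masses are not known exactly. Their poses are not given: they have to be found in the camera images.
- gauge: Feeler gauge (about 110 g), loose, upright in the holder at the start. Origin: middle of the underside of its yellow handle; z up along the handle, x along the blade's 30 mm width, y along its 4 mm thickness. Handle 36 (x) x 18 (y) x 46 (z) mm, reaching from the origin 46 mm up: grip it across the 18 mm. The blade hangs from its underside.
- plunger (a joint): How far the blade is pushed up into the handle against the spring inside it, in m: 0 up to a push of 10 N on the tip, then 1 mm more for each further 2 N. 5 mm (20 N) is forcing it.
- blade_tip (a point): Middle of the lower end of the steel blade (30 x 4 mm, blunt square tip), 80 mm below the gauge's origin; axes as the gauge's. A thin red line runs round the blade 35 mm above this point.
- holder: Fixed wooden block 80 (x) x 60 (y) x 42 (z) mm in which the gauge stands; origin at the middle of its underside. Its slot, 35 (along x) x 6 (along y) mm, is open at the top; the blade rests on the slot's floor 6 mm above the origin. Lift it straight up 40 mm to clear.
- rack: Fixed red display rack 90 (x) x 200 (y) x 65 (z) mm; origin at the middle of its underside, z up. Four slots side by side along its y look alike: each 44 mm long (along x), 10 mm wide (along y), 57 mm deep, with dark linings that hide the inside and do not touch the blade. Which slot holds which clip (described with the slots) differs every time and cannot be seen.
- slot_0 (a point): Middle of the mouth of the first slot (robot's right), level with the rack's top; axes as the rack's. Slots 0 to 3 follow along the rack's +y, 40 mm apart. One slot has the good clip: from 12 to 24 mm below the top ramps and two sprung jaws resist, then the blade drags with 4 to 9 N while it moves (the reading fades when it stops) and stays when let go.
- slot_1 (a point): The same, second slot. Two of the four slots are worn: nothing inside, no drag (under 1 N), and the blade falls to the bottom if let go.
- slot_2 (a point): The same, third slot. One of the four slots is jammed: its clip is rigid, the blade first touches 12 to 22 mm below the top and stops dead before 25 mm.
- slot_3 (a point): The same, fourth slot.
- dishes: Bystander: a loose stack of three small glazed dishes, blue, green and yellow, 82 mm across and 52 mm high; origin at the middle of its underside.
- jar: Bystander: a loose green glass jar with a red cap, 56 mm across and 85 mm high; origin at the middle of its underside.
- mug: Bystander: a loose blue mug, 72 mm across and 80 mm high, with a handle on one side; origin at the middle of its underside.
Not all that is in view belongs to the job. What is meant by the gauge is not orange, turquoise or white, and is the smaller of those in its own colour.

How it is judged (in metres and radians):
On the way, in this order (a step that is already met when the one before it is completed fails the run):
1. the gauge is lifted out of its holder (z of blade_tip in the frame of holder above 0.05 m), for 0.1 s.
2. the blade is tried in the first (rightmost, slot_0) slot, its tip at least 12 mm below the rack's top (horizontal distance between blade_tip and slot_0 below 0.009 m and z of blade_tip in the frame of rack below 0.053 m), for 0.1 s.
3. the blade is tried in the second (slot_1) slot, its tip at least 12 mm below the rack's top (horizontal distance between blade_tip and slot_1 below 0.009 m and z of blade_tip in the frame of rack below 0.053 m), for 0.1 s.
4. the blade is tried in the third (slot_2) slot, its tip at least 12 mm below the rack's top (horizontal distance between blade_tip and slot_2 below 0.009 m and z of blade_tip in the frame of rack below 0.053 m), for 0.1 s.
5. the blade is tried in the fourth (leftmost, slot_3) slot, its tip at least 12 mm below the rack's top (horizontal distance between blade_tip and slot_3 below 0.009 m and z of blade_tip in the frame of rack below 0.053 m), for 0.1 s.
At the end, for the whole second after the job is handed in: The gauge stands by itself, let go, at rest and upright (within 0.15 rad), its blade in a slot of the rack (tip within 8 mm of the slot's middle seen from above) with the red line level with the rack's top within 7 mm, that is with the tip 28 to 42 mm below the top: only the good clip holds it so ((horizontal distance between blade_tip and slot_0 below 0.008 m or horizontal distance between blade_tip and slot_1 below 0.008 m or horizontal distance between blade_tip and slot_2 below 0.008 m or horizontal distance between blade_tip and slot_3 below 0.008 m) and z of blade_tip in the frame of rack between 0.023 and 0.037 m and angle between gauge's own z axis and vertical below 0.15 rad and linear speed of gauge below 0.01 m/s); the robot touches nothing.
It fails at once if the blade is forced: pushed with more than 20 N, so that it gives 5 mm into the handle (value of joint plunger above 0.005 m).
It fails at once if the blade drops or is pushed to the bottom of a slot (tip more than 50 mm below the rack's top, over the rack) (z of blade_tip in the frame of rack below 0.015 m and horizontal distance between blade_tip and rack below 0.085 m).
It fails at once if the dishes are moved by more than 20 mm (distance of dishes from where it was at the start of the episode above 0.02 m).
It fails at once if the jar is moved by more than 20 mm (distance of jar from where it was at the start of the episode above 0.02 m).
It fails at once if the mug is moved by more than 20 mm (distance of mug from where it was at the start of the episode above 0.02 m).
It also fails if it takes over 66 s, if anything falls off the work surface, if the arm or the gripper's body presses on something with over 40 N, if the wrist force passes 120 N, or if a joint passes its speed limit or range.

## Working session

There is one attempt and no reset: what is moved stays moved. The work goes in short steps, Python scripts to look and compute and a tool call to move; the robot and the scene stay as the last step left them, time stands still between calls to the robot, and variables do not carry over. Pictures are saved under pics/ and viewed, about 8 in all and at most 12, crops included, and the job is handed in when it is done.

Besides the shell and the picture viewer there is one more tool, called after "Request:" in YAML: its name, and indented under it one key for each argument. servo_tool: Moves the arm, as the interface text tells. Its arguments: {"type":"object","properties":{"rows":{"type":"array","items":{"type":"array"}},"force":{"type":"number"}},"required":["rows"]}

```bash
mkdir -p pics; ls
python3 - <<'E'
from rig import *
import cv2,numpy as np
print(sense())
for c in ["side","top"]:
    im=grab_frame(c);cv2.imwrite(f"pics/{c}0.png",im)
    K=get_calibration(c);print(c,K)
    M=np.array(K["world_to_cam"]);
    for t in ["gauge","holder","rack","dishes","jar","mug"]:
        for b in boxes_of(c,t)[:5]:
            p=np.array(b["centre"]);w=M[:3,:3].T@(p-M[:3,3]);uv=np.array(K["intrinsics"])@p
            print(t,round(b["conf"],2),w.round(0),(uv[:2]/uv[2]).round(0))
a=np.hstack([cv2.imread("pics/side0.png"),cv2.imread("pics/top0.png")])
cv2.imwrite("pics/both0.png",cv2.resize(a,(800,300),interpolation=cv2.INTER_AREA))
E
```

```text
pics
{'clock': 0.0, 'qpos': array([ 1.14560352e+00,  3.53695362e-01,  1.63411324e+00,  2.42184855e-05,
        1.15521835e+00, -2.43866159e-03]), 'qvel': array([ 2.50989563e-04, -7.70214586e-04,  1.22947134e-03, -1.76899913e-04,
       -5.16554678e-05,  7.79025300e-04]), 'joint_efforts': array([ 2.94370693e-06, -6.05258489e+01, -3.42074454e+01, -3.66763823e-05,
        9.49924404e-03,  1.15246965e-05]), 'eef_pos': array([256.24105382, 569.5388521 , 230.54114154]), 'tcp_rot': array([-3.14015841e+00, -2.56407349e-05,  2.71882870e+00]), 'contact_force': array([-0.3240482 ,  0.54850103, -0.01945595]), 'wrist_torque': array([0.04426746, 0.019195  , 0.04707136]), 'opening': 1.0032588003560412}
side {'intrinsics': array([[348.30196209,   0.        , 256.36600889],
       [  0.        , 348.30196209, 191.47940429],
       [  0.        ,   0.        ,   1.        ]]), 'world_to_cam': array([[ 7.90524985e-01, -6.12426054e-01, -2.13925812e-03,
        -4.15909237e+02],
       [-4.77400512e-01, -6.14037315e-01, -6.28527586e-01,
         3.26419119e+02],
       [ 3.83613085e-01,  4.97888044e-01, 
[... 710 characters left out ...]
      ]]), 'world_to_cam': array([[ 2.70948225e-02, -9.99632198e-01,  1.15763821e-03,
        -1.02526521e+01],
       [-9.82329669e-01, -2.68403426e-02, -1.85224236e-01,
         5.51285227e+02],
       [ 1.85187181e-01,  3.88143543e-03, -9.82695600e-01,
         1.04926425e+03],
       [ 0.00000000e+00,  0.00000000e+00,  0.00000000e+00,
         1.00000000e+00]])}
gauge 0.69 [ 406. -146.  170.] [309. 242.]
gauge 0.64 [ 581. -300.  174.] [364. 180.]
gauge 0.55 [ 566. -195.  126.] [323. 188.]
holder 0.82 [ 466. -227.   45.] [329. 226.]
rack 0.71 [519.  59.  64.] [237. 205.]
dishes 0.65 [719. -79.  52.] [283. 146.]
jar 0.59 [ 474. -358.   85.] [375. 223.]
mug 0.64 [553. 421.  45.] [123. 193.]
```

View pics/side0.png

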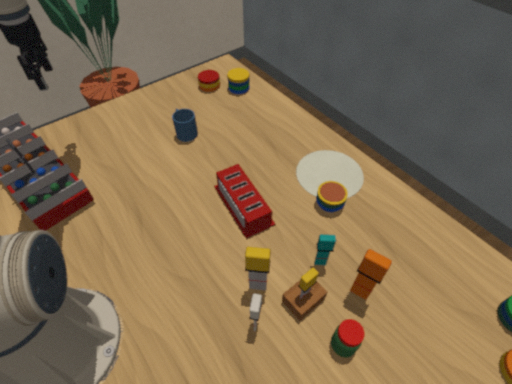

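View pics/top0.png

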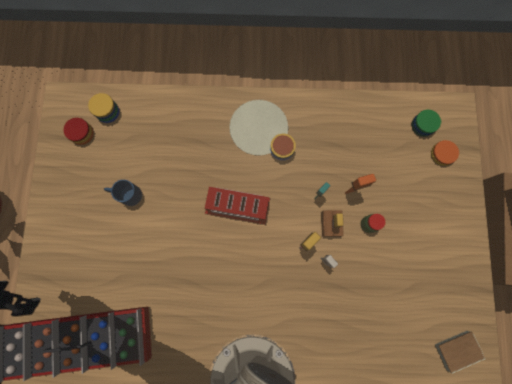

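Candidates for the gauge in the side view: large yellow (258,260), small yellow in the brown wooden holder (309,279), orange (372,268), turquoise (326,248) and white (256,305). I choose the small yellow one in the holder, and check it in a close crop.

Run:
```python
import cv2,numpy as np
s=cv2.imread("pics/side0.png");t=cv2.imread("pics/top0.png")
def c(im,x,y,w,h): return cv2.resize(im[y:y+h,x:x+w],(400,300),interpolation=cv2.INTER_CUBIC)
cv2.imwrite("pics/crop0.png",np.vstack([np.hstack([c(s,265,245,80,60),c(t,300,190,80,60)]),np.hstack([c(s,200,160,80,60+20)[:300],c(t,198,175,80,60)])]))
```

```text
(no output)
```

View pics/crop0.png

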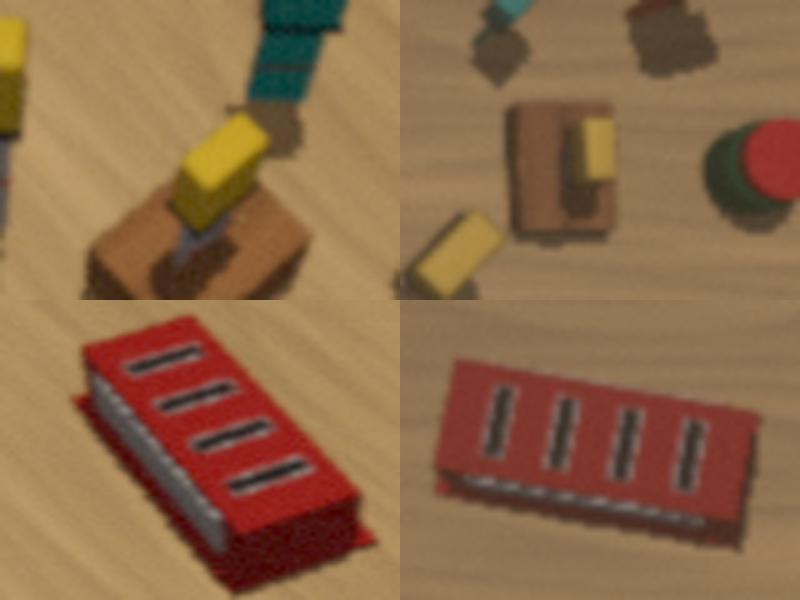

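The crop confirms it: the small yellow handle stands in the brown holder, thin along world y (top image about (339.6,220)). The rack's four slot mouths are clear in both views.

```bash
cat > h.py <<'E'
from rig import *
import cv2,numpy as np
def plane(c,uv,z,K=None):
    K=K or get_calibration(c);M=np.array(K["world_to_cam"]);k=np.array(K["intrinsics"])
    d=np.linalg.inv(k)@[uv[0],uv[1],1.]
    if c=="wrist":
        r=np.hypot(d[0],d[1]);s=np.sin(r)/max(r,1e-9);d=np.array([d[0]*s,d[1]*s,np.cos(r)])
    R=M[:3,:3];o=-R.T@M[:3,3];d=R.T@d
    return o+d*(z-o[2])/d[2]
def proj_w(P,K):
    M=np.array(K["world_to_cam"]);k=np.array(K["intrinsics"]);p=M[:3,:3]@np.asarray(P,float)+M[:3,3]
    r=np.hypot(p[0],p[1]);th=np.arctan2(r,p[2]);return k[:2,:2]@(p[:2]/max(r,1e-9)*th)+k[:2,2]
E
python3 - <<'E'
from h import *
for x,y in [(690,456),(626,443),(562,433),(500,422)]: print("top slot",plane("top",(198+(x-400)/5-.4,175+(y-300)/5-.4),65).round(1))
for x,y in [(270,475),(232,436),(197,397),(163,360)]: print("side slot",plane("side",(200+x/5-.4,160+(y-300)/3.75-.4),65).round(1))
# handle top corners top-cam: and side-cam
print("gauge top",plane("top",(339.7,219.5),132).round(1))
for x,y in [(243,113),(268,135),(205,190),(180,160)]: print("side gauge",plane("side",(265+x/5-.4,245+y/5-.4),132).round(1))
for x,y in [(515,102),(612,102),(615,230),(520,230)]: print("holder",plane("top",(300+(x-400)/5-.4,190+y/5-.4),42).round(1))
K=get_calibration("wrist");M=np.array(K["world_to_cam"]);print(K["intrinsics"],M.round(2), (-M[:3,:3].T@M[:3,3]).round(0))
E
```

```text
top slot [518.8   2.5  65. ]
top slot [525.8  42.2  65. ]
top slot [531.   81.9  65. ]
top slot [536.8 120.6  65. ]
side slot [518.1   1.   65. ]
side slot [523.   39.8  65. ]
side slot [529.4  79.6  65. ]
side slot [535.4 119.5  65. ]
gauge top [ 474.8 -240.   132. ]
side gauge [ 490.4 -234.6  132. ]
side gauge [ 491.6 -247.8  132. ]
side gauge [ 455.6 -249.6  132. ]
side gauge [ 456.4 -234.1  132. ]
holder [ 514.8 -208.4   42. ]
holder [ 516.5 -269.4   42. ]
holder [ 436.3 -269.7   42. ]
holder [ 434.7 -210.8   42. ]
[[297.31863964   0.         252.843409  ]
 [  0.         297.31863964 189.47110757]
 [  0.           0.           1.        ]] [[ 4.1000e-01  9.1000e-01 -0.0000e+00 -6.2421e+02]
 [ 8.8000e-01 -3.9000e-01  2.7000e-01 -3.5220e+01]
 [ 2.4000e-01 -1.1000e-01 -9.6000e-01  3.7896e+02]
 [ 0.0000e+00  0.0000e+00  0.0000e+00  1.0000e+00]] [195. 597. 374.]
```

Request:
servo_tool:
  rows:
    - [85,[0,0,0],[0,0,-8.07]]
    - [85,[0,0,0],[0,0,-8.07]]
    - [85,[0,0,0],[0,0,-8.07]]
    - [85,[-16,-58,0],[0,0,0]]
    - [85,[-16,-58,0],[0,0,0]]
    - [85,[-16,-58,0],[0,0,0]]
    - [85,[-16,-58,0],[0,0,0]]
    - [85,[-16,-58,0],[0,0,0]]
  force: 80

```text
clock: 1.7
eef_pos: [336.7, 278.3, 231.5]
tcp_rot: [3.141, 0.001, -3.141]
contact_force: [1.4, 0.4, 0.1]
opening: 0.993
```

Request:
servo_tool:
  rows:
    - [85,[-16,-58,0],[0,0,0]]
    - [85,[-16,-58,0],[0,0,0]]
    - [85,[-16,-58,0],[0,0,0]]
    - [85,[-16,-58,0],[0,0,0]]
    - [85,[-16,-58,0],[0,0,0]]
    - [85,[-16,-58,0],[0,0,0]]
    - [85,[-16,-58,0],[0,0,0]]
    - [85,[0,0,0],[0,0,0]]

```text
clock: 2.7
eef_pos: [449.2, -129.7, 231.5]
tcp_rot: [-3.141, 0.001, 3.137]
contact_force: [-0.4, 0.1, -0.6]
opening: 0.995
```

Request:
servo_tool:
  rows:
    - [85,[-13,-56,0],[0,0,0]]
    - [85,[-12,-55,0],[0,0,0]]
    - [85,[0,0,0],[0,0,0]]

```text
clock: 3.08
eef_pos: [473.9, -239.1, 231.3]
tcp_rot: [-3.141, 0.001, 3.139]
contact_force: [-0.4, 0.9, 0.5]
opening: 0.997
```

Run:
```python
from h import *
K=get_calibration("wrist");im=grab_frame("wrist");s=sense();print(s["eef_pos"],s["tcp_rot"],s["qpos"].round(2))
np.save("K1.npy",K,allow_pickle=True)
m=trace("wrist","gauge")
M=np.array(K["world_to_cam"])
for b in boxes_of("wrist","gauge")[:4]: print(b["conf"],(M[:3,:3].T@(np.array(b["centre"])-M[:3,3])).round(0))
for x in m[:4]: print(x["conf"],np.argwhere(x["mask"]).mean(0).round(0)[::-1],x["mask"].sum())
for P in [(x,y,132) for x in(456,492) for y in(-250,-232)]: print(P,proj_w(P,K).round(0))
cv2.imwrite("pics/w1.png",im)
```

```text
[ 473.16017295 -237.34341712  231.01650483] [ 3.14096918e+00 -5.04923825e-04  3.13954140e+00] [-0.47  0.21  1.84  0.    1.1  -2.04]
0.81 [ 405. -162.  170.]
0.79 [ 469. -243.  132.]
0.77 [ 357. -218.  130.]
0.6 [ 577. -299.  131.]
0.83 [290. 260.] 1672
0.83 [277.  53.] 1243
0.73 [251. 183.] 1072
0.69 [358. 115.] 3579
(456, -250, 132) [241. 169.]
(456, -232, 132) [262. 169.]
(492, -250, 132) [241. 210.]
(492, -232, 132) [262. 210.]
```

View pics/w1.png

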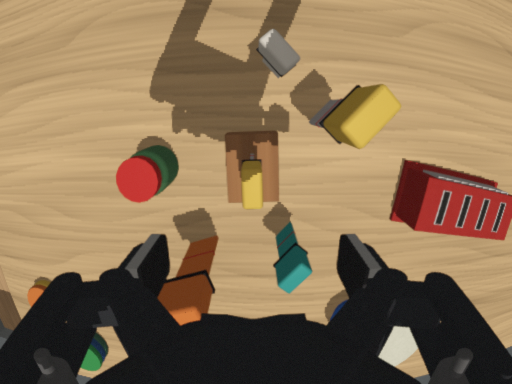

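The wrist view shows the small yellow handle at (252,185), matching the projected (474,-241), and midway between the fingers. Descending.

Request:
servo_tool:
  rows:
    - [60,[0,-2,25],[0,0,0]]
    - [50,[0,0,30],[0,0,0]]
    - [50,[0,0,30],[0,0,0]]
    - [50,[0,0,25],[0,0,0]]
    - [50,[0,0,18],[0,0,0]]
    - [50,[0,0,10],[0,0,0]]
    - [50,[0,0,0],[0,0,0]]

```text
clock: 4.1
eef_pos: [473.0, -238.1, 93.1]
tcp_rot: [3.141, -0.001, -3.141]
contact_force: [0.9, 0.4, 0.5]
opening: 0.583
```

Request:
servo_tool:
  rows:
    - [25,[0,0,0],[0,0,0]]
    - [25,[0,0,0],[0,0,0]]
    - [10,[0,0,0],[0,0,0]]
    - [10,[0,0,0],[0,0,0]]
    - [10,[0,0,0],[0,0,0]]
    - [10,[0,0,0],[0,0,0]]

```text
clock: 4.85
eef_pos: [473.8, -239.5, 94.0]
tcp_rot: [-3.141, 0.001, 3.141]
contact_force: [0.0, -0.4, 6.5]
opening: 0.203
```

Request:
servo_tool:
  rows:
    - [10,[0,0,-5],[0,0,0]]
    - [10,[0,0,-10],[0,0,0]]
    - [10,[0,0,-15],[0,0,0]]
    - [10,[0,0,-20],[0,0,0]]
    - [10,[0,0,-25],[0,0,0]]
    - [10,[0,0,-25],[0,0,0]]
    - [10,[0,0,0],[0,0,0]]
    - [10,[0,0,0],[0,0,0]]

```text
clock: 5.85
eef_pos: [472.9, -238.7, 193.0]
tcp_rot: [3.141, -0.0, 3.141]
contact_force: [0.3, 0.1, -0.8]
opening: 0.2
```

Run:
```python
from h import *
s=sense();print(s["eef_pos"],s["tcp_rot"],s["contact_force"],s["opening"])
a=grab_frame("side")[190:310,220:380];b=grab_frame("top")[160:280,260:420]
K=get_calibration("wrist");w=grab_frame("wrist");cv2.imwrite("pics/w2f.png",w)
x=np.vstack([cv2.resize(a,(400,300)),cv2.resize(b,(400,300))]);
cv2.imwrite("pics/c2.png",np.hstack([x,cv2.resize(w[130:330,186:320],(400,600),interpolation=cv2.INTER_CUBIC)]))
```

```text
[ 472.86354581 -238.74612576  193.02246255] [ 3.14118261e+00 -3.48123168e-04  3.14129501e+00] [ 0.29124812  0.09253405 -0.78556024] 0.20032467976781523
```

View pics/c2.png

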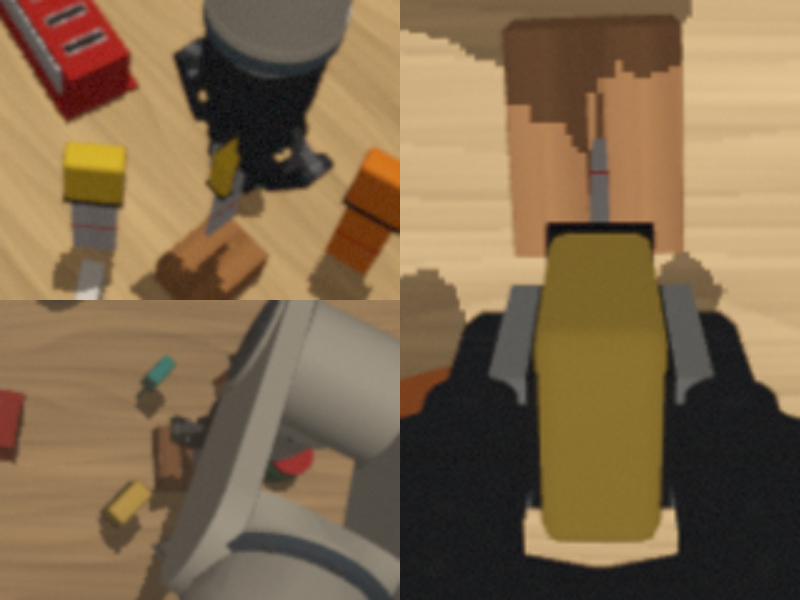

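Run:
```python
from h import *
w=cv2.imread("pics/w2f.png");s=sense();K=get_calibration("wrist");e=s["eef_pos"];print(e)
for v in (172,174,176,178): print(v,(plane("wrist",(252.3,v),105,K)-e).round(1))
print(proj_w(e+[-15,0,-88],K),proj_w(e+[-15,0,-53],K),proj_w(e+[-18,0,-8],K),proj_w(e+[-18,0,38],K),proj_w(e+[18,0,38],K))
# column profile of greyish blade
for v in (176,180,186,190,196,202): print(v,w[v,244:261].astype(int).tolist() if v in(190,) else w[v,244:261].astype(int)[:,2].tolist())
```

```text
[ 472.64800334 -238.71705568  192.34332486]
172 [-18.5  -1.  -87.3]
174 [-16.9  -1.  -87.3]
176 [-15.2  -1.  -87.3]
178 [-13.6  -1.  -87.3]
[253.56993028 176.11950565] [253.69175026 187.50992039] [253.92778707 203.92516317] [254.33597065 240.83306858] [254.15489102 313.11201766]
176 [96, 90, 89, 88, 98, 148, 149, 119, 101, 100, 119, 156, 171, 174, 174, 175, 176]
180 [163, 135, 107, 102, 92, 98, 99, 99, 99, 99, 107, 152, 171, 173, 174, 175, 176]
186 [165, 164, 164, 161, 133, 101, 97, 102, 101, 100, 103, 129, 158, 171, 173, 175, 175]
190 [[78, 118, 166], [78, 118, 166], [76, 115, 164], [76, 115, 163], [66, 99, 142], [64, 81, 114], [80, 86, 99], [91, 94, 100], [90, 94, 99], [91, 95, 99], [90, 94, 102], [81, 94, 122], [77, 110, 156], [82, 123, 171], [82, 124, 173], [83, 126, 174], [83, 126, 175]]
196 [167, 165, 163, 162, 156, 132, 106, 99, 100, 99, 102, 119, 156, 171, 174, 175, 175]
202 [165, 164, 162, 162, 161, 137, 108, 100, 98, 99, 102, 109, 153, 170, 172, 174, 174]
```

Request:
servo_tool:
  rows:
    - [10,[-9,48,0],[0,0,0]]
    - [10,[-9,48,0],[0,0,0]]
    - [10,[-9,48,0],[0,0,0]]
    - [10,[-9,48,0],[0,0,0]]
    - [10,[-9,48,0],[0,0,0]]
    - [10,[0,0,5],[0,0,8.4]]
    - [10,[0,0,0],[0,0,0]]
    - [10,[0,0,0],[0,0,0]]

```text
clock: 7.0
eef_pos: [518.0, 0.5, 188.0]
tcp_rot: [-3.141, -0.001, 2.997]
contact_force: [-0.0, -0.1, -0.9]
opening: 0.199
```

Run:
```python
from h import *
s=sense();K=get_calibration("wrist");w=grab_frame("wrist");np.save("K3.npy",K,allow_pickle=True);cv2.imwrite("pics/w3f.png",w)
print(s["eef_pos"],s["tcp_rot"],s["contact_force"],s["opening"])
for i in range(4): print(proj_w([518.5+5.8*i,1.8+39.5*i,65],K).round(1))
cv2.imwrite("pics/c3.png",cv2.resize(w[120:270,200:400],(800,600),interpolation=cv2.INTER_CUBIC))
```

```text
[5.18028807e+02 4.94474176e-01 1.87958996e+02] [-3.14141397e+00 -8.00595942e-04  2.99710741e+00] [-0.04115356 -0.05559637 -0.88601473] 0.19877947343789107
[255.1 183.6]
[298.  183.8]
[339.2 184. ]
[377.2 184.2]
```

View pics/c3.png

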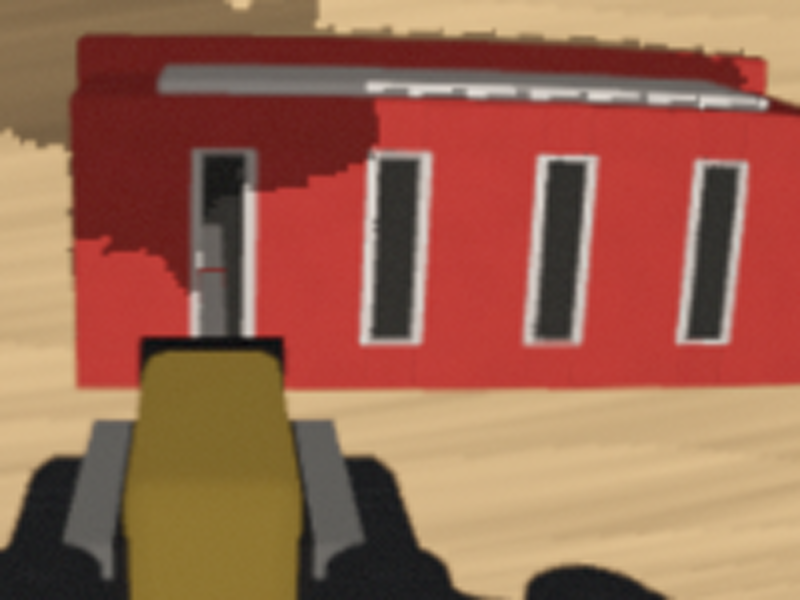

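Run:
```python
from h import *
K=np.load("K3.npy",allow_pickle=True).item()
f=lambda x,y:(200+(x+.5)/4-.5,120+(y+.5)/4-.5)
for n,p in dict(s0=(221,246),s1=(396,247),s2=(560,250),s3=(712,252),s1t=(399.5,153),s1b=(391.5,342)).items(): print(n,plane("wrist",f(*p),65,K).round(1))
print("tip edge",plane("wrist",f(211,222),100,K).round(1)); R=np.array([518,.5,188]);print("line edge",plane("wrist",f(212,270),135,K).round(1))
```

```text
s0 [516.1   1.9  65. ]
s1 [522.1  42.1  65. ]
s2 [528.4  81.4  65. ]
s3 [534.4 120.8  65. ]
s1t [500.3  45.3  65. ]
s1b [545.1  38.7  65. ]
tip edge [502.4   1.7 100. ]
line edge [502.9   1.9 135. ]
```

Request:
servo_tool:
  rows:
    - [10,[1,2.2,10],[0,0,0]]
    - [10,[0,0,13],[0,0,0]]
    - [10,[0,0,7],[0,0,0]]
    - [10,[0,0,3],[0,0,0]]
    - [10,[0,0,3],[0,0,0]]
    - [10,[0,0,2],[0,0,0]]
    - [10,[0,0,0],[0,0,0]]

```text
clock: 7.92
eef_pos: [517.7, 3.2, 150.3]
tcp_rot: [-3.142, 0.0, 2.995]
contact_force: [-0.3, 0.0, -1.5]
opening: 0.204
```

Run:
```python
from h import *
s=sense();K=get_calibration("wrist");w=grab_frame("wrist");np.save("K4.npy",K,allow_pickle=True);cv2.imwrite("pics/w4f.png",w)
print(s["eef_pos"],s["contact_force"],s["opening"])
cv2.imwrite("pics/c4.png",cv2.resize(w[130:220,220:340],(800,600),interpolation=cv2.INTER_CUBIC))
```

```text
[517.66961752   3.23021375 150.3131961 ] [-0.2735578   0.02630163 -1.48728512] 0.2041326983556346
```

View pics/c4.png

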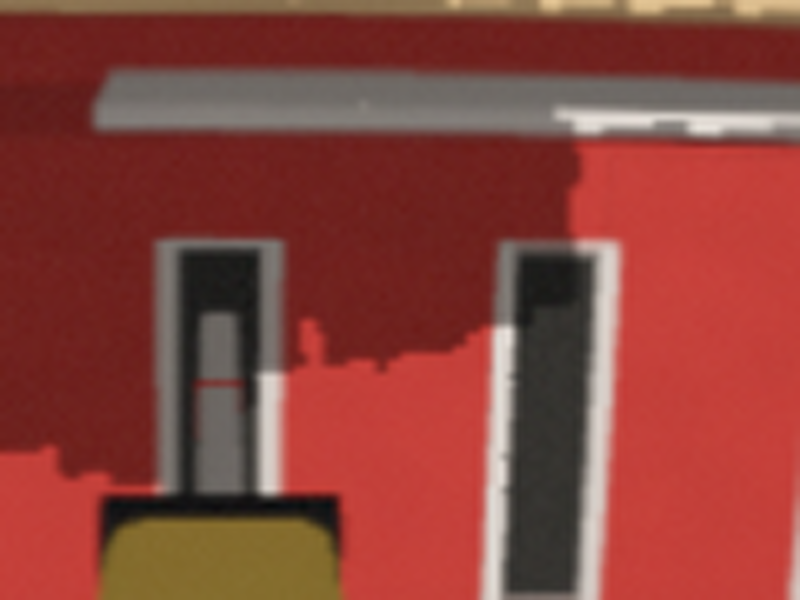

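The blade (x 218) sits centred in slot 0's mouth (x 220), and the front gap is about 7 mm, as expected. Going in slowly.

Request:
servo_tool:
  rows:
    - [10,[0,0,2],[0,0,0]]
    - [10,[0,0,2],[0,0,0]]
    - [10,[0,0,2],[0,0,0]]
    - [10,[0,0,2],[0,0,0]]

```text
clock: 8.48
eef_pos: [517.6, 3.2, 142.1]
tcp_rot: [3.142, -0.0, 2.995]
contact_force: [-0.4, -0.2, -0.2]
opening: 0.198
```

Request:
servo_tool:
  rows:
    - [10,[0,0,1],[0,0,0]]
    - [10,[0,0,1],[0,0,0]]
    - [10,[0,0,1],[0,0,0]]

```text
clock: 8.85
eef_pos: [517.7, 3.2, 139.2]
tcp_rot: [3.142, 0.0, 2.995]
contact_force: [-0.1, -0.1, -1.4]
opening: 0.203
```

Request:
servo_tool:
  rows:
    - [10,[0,0,1],[0,0,0]]
    - [10,[0,0,1],[0,0,0]]
    - [10,[0,0,1],[0,0,0]]

```text
clock: 9.22
eef_pos: [517.6, 3.2, 136.2]
tcp_rot: [-3.142, 0.0, 2.995]
contact_force: [0.2, 0.7, -1.1]
opening: 0.2
```

Request:
servo_tool:
  rows:
    - [10,[0,0,1],[0,0,0]]
    - [10,[0,0,1],[0,0,0]]
    - [10,[0,0,1],[0,0,0]]
    - [10,[0,0,0.5],[0,0,0]]

```text
clock: 9.72
eef_pos: [518.1, 3.3, 133.3]
tcp_rot: [3.141, 0.001, 2.995]
contact_force: [-0.3, -0.4, 5.8]
opening: 0.199
```

Request:
servo_tool:
  rows:
    - [10,[0,0,0.7],[0,0,0]]
    - [10,[0,0,0.7],[0,0,0]]

```text
clock: 9.98
eef_pos: [518.3, 3.3, 132.0]
tcp_rot: [3.141, 0.001, 2.995]
contact_force: [-0.6, -0.4, 7.7]
opening: 0.195
```

Request:
servo_tool:
  rows:
    - [10,[0,0,0.7],[0,0,0]]
    - [10,[0,0,0.7],[0,0,0]]

```text
clock: 10.22
eef_pos: [518.4, 3.2, 130.7]
tcp_rot: [3.141, 0.002, 2.995]
contact_force: [-0.6, 0.7, 7.5]
opening: 0.198
```

Request:
servo_tool:
  rows:
    - [10,[0,0,0.7],[0,0,0]]
    - [10,[0,0,0.7],[0,0,0]]

```text
clock: 10.48
eef_pos: [518.5, 3.2, 129.4]
tcp_rot: [3.141, 0.002, 2.995]
contact_force: [-0.5, 0.1, 8.2]
opening: 0.201
```

Request:
servo_tool:
  rows:
    - [10,[0,0,0.7],[0,0,0]]
    - [10,[0,0,0.7],[0,0,0]]

```text
clock: 10.72
eef_pos: [518.7, 3.2, 128.2]
tcp_rot: [3.141, 0.002, 2.995]
contact_force: [-1.9, -0.9, 10.0]
opening: 0.204
```

Request:
servo_tool:
  rows:
    - [10,[0,0,0.6],[0,0,0]]
    - [10,[0,0,0.6],[0,0,0]]

```text
clock: 10.98
eef_pos: [518.5, 3.2, 126.5]
tcp_rot: [3.141, 0.002, 2.995]
contact_force: [0.4, -0.8, 3.0]
opening: 0.199
```

Request:
servo_tool:
  rows:
    - [10,[0,0,0.7],[0,0,0]]
    - [10,[0,0,0.7],[0,0,0]]
    - [10,[0,0,0.7],[0,0,0]]

```text
clock: 11.35
eef_pos: [517.6, 3.2, 123.8]
tcp_rot: [3.142, -0.0, 2.995]
contact_force: [1.1, -0.0, 3.3]
opening: 0.199
```

Slot 0 ramps up from about 18 mm to 10 N, then drags steadily at about 4 N: springy, so likely the good clip. Withdrawing and moving to slot 1.

Request:
servo_tool:
  rows:
    - [10,[0,0,-4],[0,0,0]]
    - [10,[0,0,-8],[0,0,0]]
    - [10,[0,0,-12],[0,0,0]]
    - [10,[0,0,-14],[0,0,0]]
    - [10,[0,0,-2],[0,0,0]]
    - [10,[0,20,0],[0,0,0]]
    - [10,[0,20,0],[0,0,0]]
    - [10,[0,0,0],[0,0,0]]

```text
clock: 12.35
eef_pos: [523.6, 44.1, 163.8]
tcp_rot: [3.141, -0.0, 2.996]
contact_force: [0.6, -0.1, -1.0]
opening: 0.198
```

Run:
```python
from h import *
s=sense();K=get_calibration("wrist");w=grab_frame("wrist");np.save("K5.npy",K,allow_pickle=True);cv2.imwrite("pics/w5f.png",w)
print(s["eef_pos"],s["tcp_rot"],s["contact_force"],s["opening"])
cv2.imwrite("pics/c5.png",cv2.resize(w[130:265,180:360],(800,600),interpolation=cv2.INTER_CUBIC))
```

```text
[523.61676565  44.06913204 163.81813824] [ 3.14145083e+00 -3.31252228e-05  2.99648534e+00] [ 0.59041276 -0.07354298 -0.97738192] 0.19822575356186561
```

View pics/c5.png

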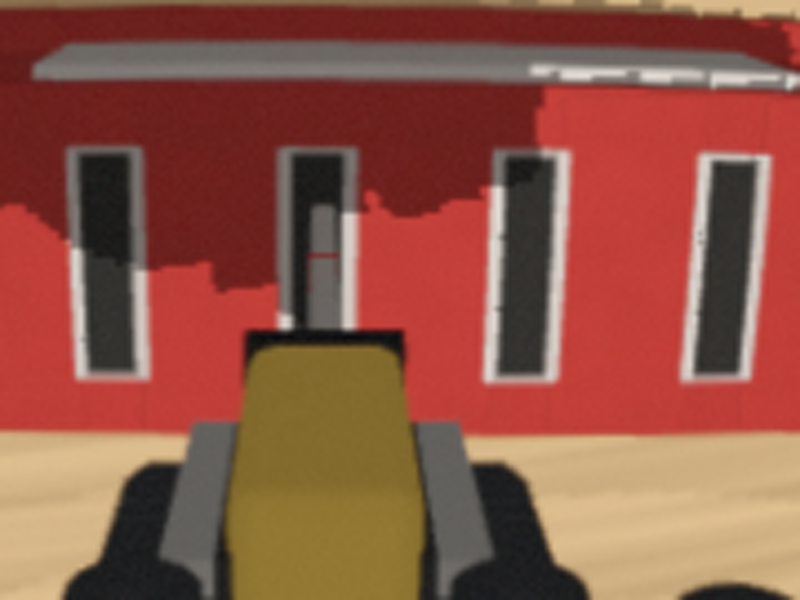

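The blade hasn't slipped: the tip edge is at the same wrist pixel as after lifting. It sits about 1 mm left of slot 1's centre, so I trim that and go in.

Request:
servo_tool:
  rows:
    - [10,[0,-1.2,4],[0,0,0]]
    - [10,[0,0,5],[0,0,0]]
    - [10,[0,0,3],[0,0,0]]
    - [10,[0,0,2],[0,0,0]]

```text
clock: 12.9
eef_pos: [523.2, 41.4, 149.5]
tcp_rot: [-3.141, -0.0, 2.994]
contact_force: [0.5, -0.2, -1.3]
opening: 0.205
```

Request:
servo_tool:
  rows:
    - [10,[0,0.6,2],[0,0,0]]
    - [10,[0,0,2],[0,0,0]]
    - [10,[0,0,2],[0,0,0]]
    - [10,[0,0,1.5],[0,0,0]]

```text
clock: 13.4
eef_pos: [523.4, 42.2, 142.3]
tcp_rot: [-3.142, -0.0, 2.995]
contact_force: [-0.0, -0.3, -1.4]
opening: 0.202
```

Request:
servo_tool:
  rows:
    - [10,[0,0,1],[0,0,0]]
    - [10,[0,0,1],[0,0,0]]
    - [10,[0,0,1],[0,0,0]]

```text
clock: 13.78
eef_pos: [523.4, 42.2, 139.4]
tcp_rot: [3.142, 0.0, 2.995]
contact_force: [0.3, -0.8, -0.3]
opening: 0.203
```

Request:
servo_tool:
  rows:
    - [10,[0,0,1],[0,0,0]]
    - [10,[0,0,1],[0,0,0]]
    - [10,[0,0,1],[0,0,0]]

```text
clock: 14.15
eef_pos: [523.4, 42.2, 136.3]
tcp_rot: [-3.142, -0.0, 2.995]
contact_force: [-0.3, -0.6, -0.9]
opening: 0.2
```

Request:
servo_tool:
  rows:
    - [10,[0,0,1],[0,0,0]]
    - [10,[0,0,1],[0,0,0]]
    - [10,[0,0,1],[0,0,0]]

```text
clock: 14.52
eef_pos: [523.4, 42.2, 133.3]
tcp_rot: [-3.142, -0.0, 2.995]
contact_force: [-0.5, -0.1, -0.6]
opening: 0.199
```

Request:
servo_tool:
  rows:
    - [10,[0,0,1],[0,0,0]]
    - [10,[0,0,1],[0,0,0]]
    - [10,[0,0,1],[0,0,0]]

```text
clock: 14.9
eef_pos: [523.4, 42.2, 130.3]
tcp_rot: [-3.142, 0.0, 2.995]
contact_force: [-0.4, 0.3, -0.4]
opening: 0.201
```

Request:
servo_tool:
  rows:
    - [10,[0,0,1],[0,0,0]]
    - [10,[0,0,1],[0,0,0]]
    - [10,[0,0,1.2],[0,0,0]]

```text
clock: 15.28
eef_pos: [523.4, 42.2, 127.1]
tcp_rot: [-3.142, 0.0, 2.995]
contact_force: [0.2, -0.3, -1.1]
opening: 0.196
```

Slot 1 shows nothing to 26 mm. Going on to the red line, reading the drag there, before withdrawing.

Request:
servo_tool:
  rows:
    - [10,[0,0,1.5],[0,0,0]]
    - [10,[0,0,1.5],[0,0,0]]
    - [10,[0,0,2],[0,0,0]]
    - [10,[0,0,2],[0,0,0]]
    - [10,[0,0,1.5],[0,0,0]]

```text
clock: 15.9
eef_pos: [523.3, 42.2, 118.5]
tcp_rot: [-3.142, -0.0, 2.995]
contact_force: [-0.1, -0.3, -1.3]
opening: 0.201
```

Request:
servo_tool:
  rows:
    - [10,[0,0,-6],[0,0,0]]
    - [10,[0,0,-12],[0,0,0]]
    - [10,[0,0,-14],[0,0,0]]
    - [10,[0,0,-10],[0,0,0]]
    - [10,[0,0,-3],[0,0,0]]
    - [10,[0,20,0],[0,0,0]]
    - [10,[0,20,0],[0,0,0]]
    - [10,[0,0,0],[0,0,0]]

```text
clock: 16.9
eef_pos: [529.4, 83.7, 163.3]
tcp_rot: [3.141, -0.0, 2.997]
contact_force: [-1.2, -0.8, -1.7]
opening: 0.201
```

Request:
servo_tool:
  rows:
    - [10,[0,0,0],[0,0,0]]

```text
clock: 17.02
eef_pos: [528.9, 82.2, 163.3]
tcp_rot: [-3.141, -0.001, 2.996]
contact_force: [0.4, -0.2, -1.4]
opening: 0.202
```

Request:
servo_tool:
  rows:
    - [10,[0,0,4],[0,0,0]]
    - [10,[0,0,5],[0,0,0]]
    - [10,[0,0,2.5],[0,0,0]]
    - [10,[0,0,2],[0,0,0]]

```text
clock: 17.52
eef_pos: [529.2, 81.6, 149.9]
tcp_rot: [-3.141, -0.0, 2.994]
contact_force: [-0.0, 0.1, -1.2]
opening: 0.2
```

Request:
servo_tool:
  rows:
    - [10,[0,0.4,2],[0,0,0]]
    - [10,[0,0,2],[0,0,0]]
    - [10,[0,0,2],[0,0,0]]
    - [10,[0,0,1.5],[0,0,0]]

```text
clock: 18.02
eef_pos: [529.3, 82.2, 142.6]
tcp_rot: [3.142, -0.0, 2.995]
contact_force: [-0.3, 0.3, -1.0]
opening: 0.199
```

Request:
servo_tool:
  rows:
    - [10,[0,0,1],[0,0,0]]
    - [10,[0,0,1],[0,0,0]]
    - [10,[0,0,1],[0,0,0]]

```text
clock: 18.4
eef_pos: [529.4, 82.2, 139.7]
tcp_rot: [3.142, 0.0, 2.995]
contact_force: [0.3, -0.4, -0.4]
opening: 0.201
```

Request:
servo_tool:
  rows:
    - [10,[0,0,1],[0,0,0]]
    - [10,[0,0,1],[0,0,0]]
    - [10,[0,0,1],[0,0,0]]

```text
clock: 18.77
eef_pos: [529.3, 82.2, 136.6]
tcp_rot: [3.142, 0.0, 2.995]
contact_force: [0.6, -0.9, -0.6]
opening: 0.2
```

Request:
servo_tool:
  rows:
    - [10,[0,0,1],[0,0,0]]
    - [10,[0,0,1],[0,0,0]]
    - [10,[0,0,1],[0,0,0]]

```text
clock: 19.15
eef_pos: [529.3, 82.2, 133.6]
tcp_rot: [3.142, 0.0, 2.995]
contact_force: [0.9, 0.0, -0.6]
opening: 0.202
```

Request:
servo_tool:
  rows:
    - [10,[0,0,1],[0,0,0]]
    - [10,[0,0,1],[0,0,0]]
    - [10,[0,0,1],[0,0,0]]

```text
clock: 19.52
eef_pos: [529.8, 82.3, 131.6]
tcp_rot: [3.141, 0.001, 2.995]
contact_force: [-2.3, -0.5, 10.2]
opening: 0.197
```

Request:
servo_tool:
  rows:
    - [10,[0,0,0.5],[0,0,0]]
    - [10,[0,0,0.5],[0,0,0]]

```text
clock: 19.77
eef_pos: [529.9, 82.3, 130.8]
tcp_rot: [3.141, 0.001, 2.995]
contact_force: [-2.8, -0.9, 12.3]
opening: 0.204
```

12.3 N and rising at the plunger's rate: slot 2 stops dead (jammed). Backing out to slot 3.

Request:
servo_tool:
  rows:
    - [10,[0,0,-4],[0,0,0]]
    - [10,[0,0,-10],[0,0,0]]
    - [10,[0,0,-14],[0,0,0]]
    - [10,[0,0,-5],[0,0,0]]
    - [10,[0,20,0],[0,0,0]]
    - [10,[0,20,0],[0,0,0]]
    - [10,[0,0,0],[0,0,0]]
    - [10,[0,0,0],[0,0,0]]

```text
clock: 20.78
eef_pos: [534.8, 122.2, 162.2]
tcp_rot: [-3.141, -0.001, 2.996]
contact_force: [0.1, 0.6, -1.4]
opening: 0.201
```

Run:
```python
from h import *
s=sense();w=grab_frame("wrist");cv2.imwrite("pics/w6f.png",w)
print(s["eef_pos"],s["tcp_rot"],s["contact_force"],s["opening"])
cv2.imwrite("pics/c6.png",cv2.resize(w[130:265,180:360],(800,600),interpolation=cv2.INTER_CUBIC))
```

```text
[534.81923708 122.16051515 162.24301109] [-3.14108021e+00 -8.30926604e-04  2.99591081e+00] [ 0.10257292  0.64262747 -1.39926774] 0.20080116673199266
```

View pics/c6.png

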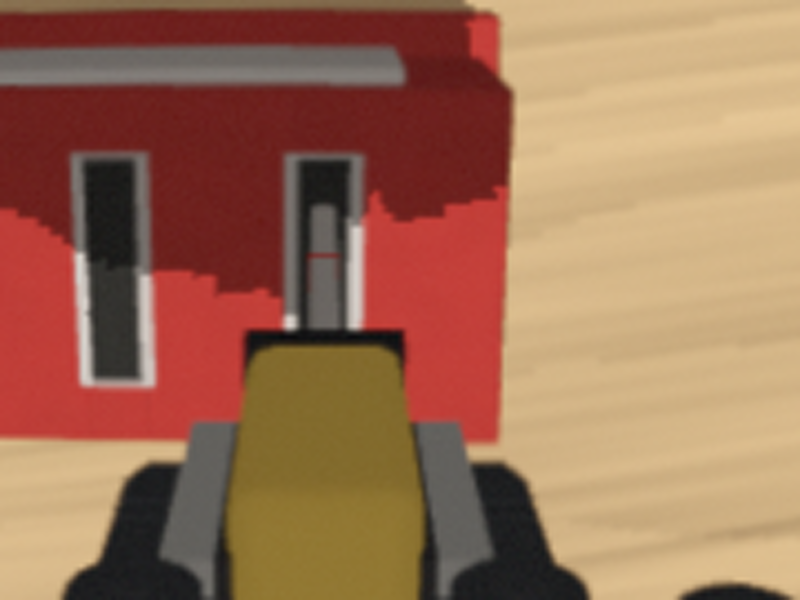

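The tip edge is still at (322,206), so no slip, and slot 3 is centred at x 324. Going in.

Request:
servo_tool:
  rows:
    - [10,[0,0,4],[0,0,0]]
    - [10,[0,0,4],[0,0,0]]
    - [10,[0,0,2.5],[0,0,0]]
    - [10,[0,0,2],[0,0,0]]

```text
clock: 21.32
eef_pos: [535.1, 121.6, 149.9]
tcp_rot: [-3.141, -0.0, 2.994]
contact_force: [-0.5, 0.0, -1.0]
opening: 0.199
```

Request:
servo_tool:
  rows:
    - [10,[0,0,2],[0,0,0]]
    - [10,[0,0,2],[0,0,0]]
    - [10,[0,0,2],[0,0,0]]
    - [10,[0,0,2],[0,0,0]]

```text
clock: 21.82
eef_pos: [535.2, 121.8, 142.1]
tcp_rot: [3.142, 0.0, 2.995]
contact_force: [-0.1, -0.3, -0.7]
opening: 0.201
```

Request:
servo_tool:
  rows:
    - [10,[0,0,1],[0,0,0]]
    - [10,[0,0,1],[0,0,0]]
    - [10,[0,0,1],[0,0,0]]

```text
clock: 22.2
eef_pos: [535.2, 121.8, 139.1]
tcp_rot: [3.142, 0.0, 2.995]
contact_force: [0.5, -0.6, -0.8]
opening: 0.2
```

Request:
servo_tool:
  rows:
    - [10,[0,0,1],[0,0,0]]
    - [10,[0,0,1],[0,0,0]]
    - [10,[0,0,1],[0,0,0]]

```text
clock: 22.58
eef_pos: [535.1, 121.7, 136.1]
tcp_rot: [-3.142, -0.0, 2.995]
contact_force: [0.2, 0.2, -1.3]
opening: 0.197
```

Request:
servo_tool:
  rows:
    - [10,[0,0,1],[0,0,0]]
    - [10,[0,0,1],[0,0,0]]
    - [10,[0,0,1],[0,0,0]]

```text
clock: 22.95
eef_pos: [535.2, 121.7, 133.1]
tcp_rot: [3.142, 0.0, 2.995]
contact_force: [0.1, 0.4, -0.9]
opening: 0.202
```

Request:
servo_tool:
  rows:
    - [10,[0,0,1],[0,0,0]]
    - [10,[0,0,1],[0,0,0]]
    - [10,[0,0,1],[0,0,0]]

```text
clock: 23.32
eef_pos: [535.2, 121.7, 130.1]
tcp_rot: [-3.142, -0.0, 2.995]
contact_force: [0.3, -0.3, -0.5]
opening: 0.199
```

Request:
servo_tool:
  rows:
    - [10,[0,0,1],[0,0,0]]
    - [10,[0,0,1],[0,0,0]]
    - [10,[0,0,1],[0,0,0]]

```text
clock: 23.7
eef_pos: [535.2, 121.7, 127.1]
tcp_rot: [-3.142, -0.0, 2.995]
contact_force: [0.3, 1.1, -0.6]
opening: 0.203
```

Slot 3 shows nothing to 26 mm. Going to its red line, then out and back to slot 0.

Request:
servo_tool:
  rows:
    - [10,[0,0,1.5],[0,0,0]]
    - [10,[0,0,1.5],[0,0,0]]
    - [10,[0,0,2],[0,0,0]]
    - [10,[0,0,2],[0,0,0]]
    - [10,[0,0,1.5],[0,0,0]]

```text
clock: 24.32
eef_pos: [535.1, 121.7, 118.5]
tcp_rot: [-3.142, -0.0, 2.995]
contact_force: [-0.7, 0.8, -1.5]
opening: 0.199
```

Request:
servo_tool:
  rows:
    - [10,[0,0,-6],[0,0,0]]
    - [10,[0,0,-12],[0,0,0]]
    - [10,[0,0,-14],[0,0,0]]
    - [10,[0,0,-10],[0,0,0]]
    - [10,[0,0,-3],[0,0,0]]
    - [10,[0,-20,0],[0,0,0]]
    - [10,[0,-30,0],[0,0,0]]
    - [10,[0,-30,0],[0,0,0]]

```text
clock: 25.32
eef_pos: [522.6, 41.0, 163.2]
tcp_rot: [-3.141, -0.001, 2.995]
contact_force: [0.2, -0.2, -1.0]
opening: 0.198
```

Request:
servo_tool:
  rows:
    - [10,[0,-25,0],[0,0,0]]
    - [10,[0,-15,0],[0,0,0]]
    - [10,[0,0,0],[0,0,0]]
    - [10,[0,0,0],[0,0,0]]
    - [10,[0,0,0],[0,0,0]]

```text
clock: 25.95
eef_pos: [517.7, 3.7, 163.6]
tcp_rot: [3.141, -0.0, 2.996]
contact_force: [0.9, -0.4, -1.2]
opening: 0.202
```

Request:
servo_tool:
  rows:
    - [10,[0,-0.5,4],[0,0,0]]
    - [10,[0,0,5],[0,0,0]]
    - [10,[0,0,3],[0,0,0]]
    - [10,[0,0,2],[0,0,0]]

```text
clock: 26.45
eef_pos: [517.4, 2.6, 149.3]
tcp_rot: [-3.142, -0.0, 2.995]
contact_force: [-0.6, -0.2, -0.7]
opening: 0.201
```

```bash
python3 -c "
from rig import *
s=sense();print(s['eef_pos'],s['contact_force'])"
```

```text
[517.41149205   2.57073227 149.33943402] [-0.55982305 -0.20092929 -0.68235235]
```

Depth is about 3.7 mm with no contact. Going to about 17 mm, before the ramp starts.

Request:
servo_tool:
  rows:
    - [10,[0,0.4,2],[0,0,0]]
    - [10,[0,0,2],[0,0,0]]
    - [10,[0,0,2],[0,0,0]]
    - [10,[0,0,2],[0,0,0]]
    - [10,[0,0,2],[0,0,0]]
    - [10,[0,0,2],[0,0,0]]
    - [10,[0,0,1],[0,0,0]]

```text
clock: 27.32
eef_pos: [517.5, 2.9, 136.5]
tcp_rot: [-3.142, -0.0, 2.995]
contact_force: [-0.5, 0.8, -1.7]
opening: 0.2
```

Request:
servo_tool:
  rows:
    - [10,[0,0,0.7],[0,0,0]]
    - [10,[0,0,0.7],[0,0,0]]
    - [10,[0,0,0.7],[0,0,0]]
    - [10,[0,0,0.7],[0,0,0]]

```text
clock: 27.82
eef_pos: [517.8, 3.0, 134.1]
tcp_rot: [3.141, 0.0, 2.995]
contact_force: [-0.3, 1.5, 3.5]
opening: 0.204
```

Request:
servo_tool:
  rows:
    - [10,[0,0,0.7],[0,0,0]]
    - [10,[0,0,0.7],[0,0,0]]
    - [10,[0,0,0.7],[0,0,0]]
    - [10,[0,0,0.7],[0,0,0]]

```text
clock: 28.32
eef_pos: [518.2, 2.9, 131.7]
tcp_rot: [3.142, 0.001, 2.995]
contact_force: [-1.0, 1.0, 6.4]
opening: 0.199
```

Request:
servo_tool:
  rows:
    - [10,[0,0,0.7],[0,0,0]]
    - [10,[0,0,0.7],[0,0,0]]
    - [10,[0,0,0.7],[0,0,0]]
    - [10,[0,0,0.7],[0,0,0]]

```text
clock: 28.82
eef_pos: [518.5, 2.8, 129.1]
tcp_rot: [3.141, 0.002, 2.995]
contact_force: [0.1, -0.5, 7.1]
opening: 0.201
```

Request:
servo_tool:
  rows:
    - [10,[0,0,0.7],[0,0,0]]
    - [10,[0,0,0.7],[0,0,0]]
    - [10,[0,0,0.7],[0,0,0]]
    - [10,[0,0,0.7],[0,0,0]]

```text
clock: 29.32
eef_pos: [518.1, 2.9, 125.7]
tcp_rot: [3.142, 0.001, 2.995]
contact_force: [0.8, 0.4, 1.9]
opening: 0.201
```

Past the ramp. Continuing to the red line, with a force check halfway.

Request:
servo_tool:
  rows:
    - [10,[0,0,1],[0,0,0]]
    - [10,[0,0,1],[0,0,0]]
    - [10,[0,0,1],[0,0,0]]
    - [10,[0,0,1],[0,0,0]]

```text
clock: 29.82
eef_pos: [517.4, 2.9, 121.3]
tcp_rot: [-3.142, -0.0, 2.995]
contact_force: [1.3, 0.8, 3.0]
opening: 0.202
```

Request:
servo_tool:
  rows:
    - [10,[0,0,1],[0,0,0]]
    - [10,[0,0,1],[0,0,0]]
    - [10,[0,0,1],[0,0,0]]
    - [10,[0,0,0],[0,0,0]]

```text
clock: 30.32
eef_pos: [517.4, 2.9, 118.3]
tcp_rot: [-3.142, -0.0, 2.995]
contact_force: [-0.4, 0.3, 0.9]
opening: 0.199
```

Run:
```python
from h import *
s=sense();w=grab_frame("wrist");cv2.imwrite("pics/w7f.png",w)
print(s["eef_pos"],s["contact_force"])
cv2.imwrite("pics/c7.png",cv2.resize(w[130:265,180:360],(800,600),interpolation=cv2.INTER_CUBIC))
```

```text
[517.44654519   2.92275213 118.31450614] [-0.42254393  0.26199701  0.91464035]
```

View pics/c7.png

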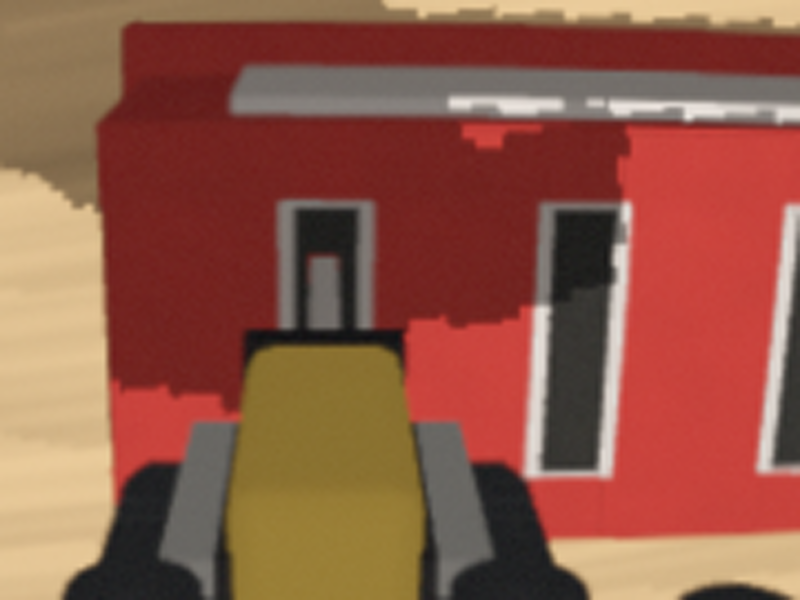

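The red line shows right at the mouth (y 255) and the blade is centred in slot 0. Releasing and retreating straight up.

Request:
servo_tool:
  rows:
    - [19,[0,0,0],[0,0,0]]
    - [22,[0,0,0],[0,0,0]]
    - [30,[0,0,0],[0,0,0]]
    - [45,[0,0,0],[0,0,0]]
    - [50,[0,0,0],[0,0,0]]
    - [50,[0,0,0],[0,0,0]]

```text
clock: 31.12
eef_pos: [517.6, 2.9, 118.5]
tcp_rot: [3.142, 0.0, 2.995]
contact_force: [1.0, 0.4, -0.4]
opening: 0.592
```

Request:
servo_tool:
  rows:
    - [50,[0,0,-5],[0,0,0]]
    - [50,[0,0,-15],[0,0,0]]
    - [50,[0,0,-25],[0,0,0]]
    - [50,[0,0,-30],[0,0,0]]
    - [50,[0,0,-30],[0,0,0]]
    - [50,[0,0,-10],[0,0,0]]
    - [50,[0,0,0],[0,0,0]]
    - [50,[0,0,0],[0,0,0]]

```text
clock: 32.12
eef_pos: [516.9, 2.9, 232.5]
tcp_rot: [-3.141, -0.002, 2.995]
contact_force: [-0.1, 0.3, -0.4]
opening: 0.58
```

Run:
```python
from h import *
s=sense();K=get_calibration("wrist");w=grab_frame("wrist");b=grab_frame("side");cv2.imwrite("pics/w8f.png",w)
print(s["eef_pos"],s["contact_force"],s["opening"])
for z in (110,156): print(z,[proj_w([517.2+d,1.8,z],K).round(1).tolist() for d in(-18,18)])
cv2.imwrite("pics/c8.png",np.hstack([cv2.resize(w[120:270,180:330],(400,400),interpolation=cv2.INTER_CUBIC),cv2.resize(b[140:260,190:310],(400,400),interpolation=cv2.INTER_CUBIC)]))
```

```text
[516.90959865   2.93889503 232.49845312] [-0.06966116  0.34619676 -0.44335832] 0.5796209621606104
110 [[249.6, 165.0], [255.3, 202.5]]
156 [[248.8, 176.3], [255.7, 220.3]]
```

View pics/c8.png

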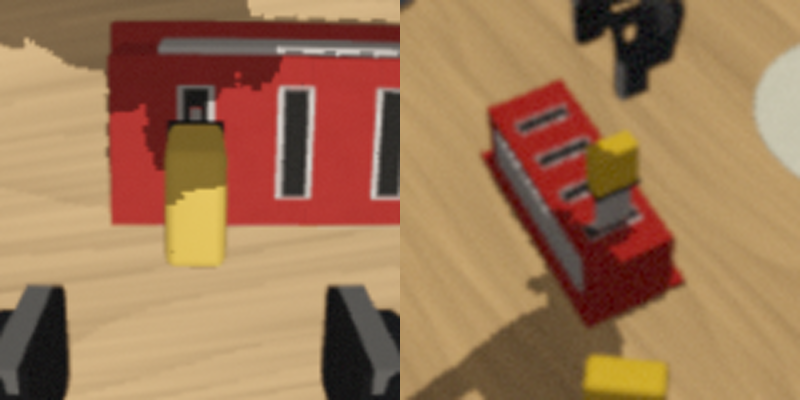

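The gauge stands upright on its own in slot 0. Its handle top edge is at wrist row 219, against 220 predicted for an exact red-line depth. Handing in.

```bash
python3 -c "
from rig import *
print(sign_off())"
```

```text
the job is handed in; nothing more can be done
None
```

The gauge is standing by itself in the first slot (slot 0, robot's right), with its red line level with the rack's top. I handed the job in after about 32 s on the robot's clock. The sign-off gives no verdict.

I took the small yellow gauge from the wooden holder and tried the slots from right to left:

| Slot | What the blade met | Finding |
|---|---|---|
| 0 | Resisted from about 18 mm, rose to about 10 N, then a steady drag of about 4 N | Good clip |
| 1 | Nothing down to the red line | Worn |
| 2 | Stopped dead at about 21 mm; backed off at 12.3 N | Jammed |
| 3 | Nothing down to the red line | Worn |

- **Final position:** in the last pictures the gauge is upright and let go. Its handle top is within about 1 pixel of where a 35 mm blade depth should put it, and the gripper is well clear above.
- **Slot 0 drag:** the two passes through slot 0 agreed, but the drag was at the low end of the stated 4 to 9 N. The readings were 2 to 3.3 N, plus about 1 N for the gauge's weight.
- **Dishes, jar and mug:** the arm's path stayed clear of them and no unexpected contact showed in the force readings. I did not measure their positions again at the end.

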